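Move a wet miniature door under the dust cover with a scraper

ROBOT

A 6-joint arm with a two-finger parallel gripper is mounted at the origin on the work surface. World frame = base frame: x ahead of the robot, y to its left, z up, the work surface at z = 0. Lengths are in m, angles in rad, forces in N, time in s.
With the tool pointing down it reaches from about 0.4 to 0.825 m from the base axis. Payload 7 kg.
Tool frame: the origin (TCP) lies on the centre line of the jaws, within the pads' length; the fingertips stand 22 mm ahead of it and the grasp point (between the pads) lies 3 mm ahead of it; z points along the fingers, y is the line along which they close (so a half turn about z gives the same grasp; the last joint's range is limited). The gripper opens to 88 mm and grips with 3 to 60 N. Pads are 19 mm wide; open, the fingers measure 130 mm over their backs; the gripper's body (78 mm by 193 mm) begins 47 mm behind the grasp point.
Start: joints at [1.452, 0.359, 0.012, 0, -1.224, -0.288], TCP at [0.267, 0.62, 0.249] pointing down, gripper open.
Joint ranges: [-3.07, 3.07], [-1.43, 2.12], [-1.02, 1.25], [-3.03, 1.67], [-3.05, -0], [-3.03, 3.03]. Speed limits (rad/s): [2.39, 2.39, 3.01, 3.14, 3.14, 3.14].

INTERFACE

Orientations are given as [roll, pitch, yaw] about the fixed x, y, z axes, in that order (R = Rz(yaw) Ry(pitch) Rx(roll)).
In Python, from station import arm gives the robot as it stands.
- The arm moves only by the tool arm_command, never from a script. Its argument "series" is one flat list of numbers, 7 for each row, row after row: the turn, a rotation vector about the tool's x, y, z each as a share of 90 degrees, from -1 to 1, then the shift along the tool's x, y, z each as a share of 0.1 m, from -1 to 1, then the opening, from 0 (shut) to 1 (fully open). A call has 1 to 8 rows; each row is the pose to reach, as a shift and turn from the pose commanded when the call began, along the tool's axes at that moment; what a row does not reach only later rows make up. A row lasts 1/8 s, in which the tool goes at most 62.5 mm and 10.7 degrees, less where a joint would pass 70% of its speed; a pose out of reach is approached as far as the arm can. A call with a number of a shift or a turn outside -1 to 1 is refused whole. A call with a gripper value outside its range is refused whole. The fingers move at their own pace and stop on an object; "force" is the grip in N (left out, the last holds). Time passes only in rows, so rows that repeat a pose let the fingers close. It gives the time, the measured TCP pose, the force, the opening and the grip force at its end, in the units of the state.
- arm.get_state(): the state, without advancing time (a new reading comes with each control period).
- arm.grab_frame(name): name is "scene" or "top" or "wrist"; returns the picture (400x640x3 uint8, blue, green, red); there is no depth.
- arm.camera_model(name): a dict with "fovy" (degrees; the focal length in pixels is half the picture's height over the tangent of half this angle, whatever the lens; pixels are square), "cx", "cy" (the principal point, pixels), "pose" (4x4, takes a point from camera to world coordinates). Camera axes: x right, y down, z forward; pixel columns grow to the right and rows downward; lengths in m; the calibration is good to about 2 mm. A picture is of the moment at which its call begins: read the wrist's pose just before it. camera_model takes no time and is no camera call; for the wrist camera it gives the pose at the moment of the call.
- arm.job_done(): hands the job in; it is judged then, once.
The state is a dict: "t": time; "q": joint angles; "qd": joint speeds; "joint_efforts": joint torques, N m; "eef_pos": TCP position; "ee_rot": TCP orientation; "force": force on the tool from outside, world axes, zero at the start; "moment": the same for the moment, N m; "width": finger opening in m; "gripper_force": force on a finger pad.
Only numpy, scipy, OpenCV 4.12 (cv2) and the standard library are available. Lean on these libraries where they do the work, as an engineer would, in place of code of your own. Each camera call takes 0.05 s, during which the arm holds its last target. There are 200 camera calls.

TASK

The little green door on the painting board is still wet, so keep the gripper off it: slide the scraper's blade under it, lift it level, and lay it squarely and centrally across the two strips of the drying board, then draw the blade out. Put the scraper back on its rest as it lay and fold the dust cover down shut over the door. Leave the calipers and the paint tin where they are.

Things in the scene. Friction and masses are not known exactly. Their poses are not given: they have to be found in the camera images.
- door: Freshly painted green four-panel miniature door, a flat slab 72 x 170 x 6 mm, about 50 g, lying face up across the two strips of the painting board. Origin: centre of its underside; x along its 72 mm width, y along its 170 mm length, z up.
- paint_board: Fixed plywood board 130 (x) x 180 (y) x 6 mm. Two pine strips run along its x, 110 long, 8 wide, 18 high, centred at y = +65 and -65 mm; tops 24 mm above the desk. Between them, under the door, is a free lane 122 wide and 18 high; enter it from the -x end, which faces the robot. Origin: centre of its underside, on the desk; z up.
- dry_box: Fixed white drying board, 12 mm thick, 236 wide (y), 160 deep (x), with a hinged dust cover. Two dark strips run along x, 120 long, 8 wide, 18 high, at y = +65 and -65, tops 30 mm above the desk; lane of 122 mm between them, open to -x (robot's side). The door belongs across them: centre over this origin, length along y. Origin: on the desk, mid strips; z up.
- cover (a joint): Angle of the dust cover, rad: 0 shut, grows as it swings up and away from the robot, stop at 1.5; starts 0.95 to 1.2. The hinge is stiff (0.35 N m): the cover stays at any angle; 2 to 5 N on its flat outer face near the free edge folds it down. Pine frame with clear pane, 135 mm from hinge to free edge, 220 mm wide, four walls 5 mm thick, knob 15 mm out from the front wall.
- cover_hinge (a point): Middle of the cover's hinge axis (along y of dry_box), on the far side from the robot: x = +65, y = 0, z = 12 mm in the frame of dry_box. Axes as dry_box. When shut, the cover reaches from here 135 mm towards -x and its outer (top) face lies 45 mm higher.
- cover_edge (a point): Middle of the free front edge of the cover's outer face; moves with the cover (shut: x = -70, y = 0, z = 57 mm in the frame of dry_box). Axes fixed to the cover: -x from the hinge to the free edge, z the outward normal of the outer face.
- scraper: Cranked steel scraper, 200 g. Blade 65 wide (y), 1.6 thick, x = 50 to 145 mm; a 7 mm neck at x = 27 to 58 rises to a flat-sided dark wood handle, 20 x 20 mm, x = -95 to 27, parallel to the blade. Origin: in the plane of the blade's underside, below the grip point; x to the blade's tip, z up. Balances 15 mm ahead of it. Blade lies flat on the desk, handle's rear in the rest.
- scraper_grip (a point): Grip point on the handle's axis, 42 mm above the scraper's origin. Free space on both sides and below the handle here. Axes as scraper.
- scraper_tip (a point): Middle of the blade's front edge, on its underside, 145 mm ahead of the scraper's origin. Axes as scraper.
- scraper_rest: Fixed pine rest under the rear of the handle: foot 40 x 70 x 6 mm, upright 18 (x) x 56 (y) mm with a notch 32 mm wide whose floor is 32 mm and whose cheeks are 40 mm above the desk. The scraper lies along its x with the scraper's origin about 50 mm ahead (+x) of this origin. Origin: centre of its underside, on the desk.
- calipers: Brass calipers lying flat on the desk beyond the scraper, 150 mm beam along y, two jaws towards -x, up to 12 mm high. Origin: centre of the beam's underside. To be left alone.
- paint_tin: Closed round paint tin, green band, 53 mm diameter, 55 mm high. Origin: centre of its underside. To be left alone.
Mind the look-alikes: they are no part of the job. Several things have the shape of the door; the one meant has the colours described above.

How it is judged:
On the way, in this order (a step that is already met when the one before it is completed fails the run):
1. the door is carried level on the scraper, lifted at least 15 mm clear of the painting board's strips (z of door in the frame of paint_board above 0.039 m and contact force between scraper and door above 0.1 N and contact force between door and paint_board below 0.02 N and angle between door's own z axis and vertical below 0.25 rad), for 0.2 s.
2. the door lies across both strips of the drying board, and the scraper no longer touches it (x of door in the frame of dry_box between -0.02 and 0.02 m and y of door in the frame of dry_box between -0.018 and 0.018 m and z of door in the frame of dry_box between 0.027 and 0.033 m and angle between the y axis of door and the y axis of dry_box, either way round below 0.15 rad and angle between door's own z axis and vertical below 0.06 rad and contact force between scraper and door below 0.02 N), for 0.2 s.
At the end, for the whole second after the job is handed in: Door at rest flat across both drying strips (centre within 20 mm in x, 18 mm in y, square within 0.15 rad), scraper off it; cover within 0.06 rad of shut; scraper as at the start: origin 25-80 mm ahead of the rest's, 20 mm sideways, 0.25 rad in yaw, blade under 12 mm up, tilt under 0.12 rad (all of step 2 and x of scraper in the frame of scraper_rest between 0.025 and 0.08 m and y of scraper in the frame of scraper_rest between -0.02 and 0.02 m and height (world z) of scraper below 0.012 m and angle between scraper's own z axis and vertical below 0.12 rad and angle between the x axis of scraper and the x axis of scraper_rest, either way round below 0.25 rad and value of joint cover below 0.06 rad and linear speed of each of door, scraper below 0.01 m/s); the robot touches nothing.
It fails at once if the gripper or arm touches the wet door (contact force between any of the fingers, the arm and door above 0.2 N).
It fails at once if the door is tipped by more than about 25 degrees (angle between door's own z axis and vertical above 0.45 rad).
It fails at once if the calipers or the paint tin are shifted by more than 20 mm (distance of any of calipers, paint_tin from where it was at the start of the episode above 0.02 m).
It also fails if it takes over 72 s, if anything falls off the work surface, if the arm or the gripper's body presses on something with over 40 N, if the wrist force passes 120 N, or if a joint passes its speed limit or range.

## Working session

There is one attempt and no reset: what is moved stays moved. The work goes in short steps, Python scripts to look and compute and a tool call to move; the robot and the scene stay as the last step left them, time stands still between calls to the robot, and variables do not carry over. Pictures are saved under pics/ and viewed, at most 10 in all, crops included, and the job is handed in when it is done.

Besides the shell and the picture viewer there is one more tool, called by a JSON object that holds its "method" and its "body". arm_command: Moves the arm, as the interface text tells. Its arguments: {"type":"object","properties":{"series":{"type":"array"},"force":{"type":"number"}},"required":["series"]}

```bash
mkdir -p pics; ls; cat > h.py <<'E'
import numpy as np, cv2
from station import arm
def cam(n):
    m=arm.camera_model(n); f=200/np.tan(np.radians(m["fovy"])/2); return f,m["cx"],m["cy"],np.array(m["pose"])
def ray(n,u,v,m=None):
    f,cx,cy,P=m or cam(n); d=P[:3,:3]@np.array([(u-cx)/f,(v-cy)/f,1.]); return P[:3,3],d/np.linalg.norm(d)
def onz(n,u,v,z,m=None):
    o,d=ray(n,u,v,m); return o+d*(z-o[2])/d[2]
def two(a,b):
    (o,d),(p,e)=a,b; A=np.array([d,-e]).T; s=np.linalg.lstsq(A,p-o,rcond=None)[0]; x=o+d*s[0]; y=p+e*s[1]; return (x+y)/2,np.linalg.norm(x-y)
def proj(n,X,m=None):
    f,cx,cy,P=m or cam(n); c=P[:3,:3].T@(np.array(X)-P[:3,3]); return f*c[0]/c[2]+cx,f*c[1]/c[2]+cy
E
python3 - <<'E'
from h import *
print(arm.get_state())
for n in("scene","top","wrist"):
    m=cam(n);cv2.imwrite(f"pics/{n}0.png",arm.grab_frame(n));print(n,m[0],m[1:3],m[3].round(3).tolist())
E
```

```text
pics
{'t': 0.0, 'q': array([ 1.45212195e+00,  3.59409015e-01,  1.10177041e-02, -3.84511768e-04,
       -1.22411272e+00, -2.88115839e-01]), 'qd': array([ 0.00156882, -0.00163141,  0.00213878,  0.00099121,  0.00037906,
       -0.00054734]), 'joint_efforts': array([ 4.29944259e-05, -5.82723427e+01,  2.93049020e+01,  6.99758381e+00,
        7.00752513e-03, -1.61427911e-04]), 'eef_pos': array([0.26689106, 0.61946879, 0.24758426]), 'ee_rot': array([ 3.13985262e+00, -1.38729282e-04, -4.06921058e-01]), 'force': array([ 0.33141216, -0.07134799, -0.38103529]), 'moment': array([-0.00756316, -0.0072161 ,  0.03753459]), 'gripper_force': 0.0, 'width': 0.08749983704161425}
scene 379.72333013263477 (317.58247022257734, 196.47443802712488) [[-0.805, 0.32, -0.499, 0.974], [0.593, 0.446, -0.671, 0.531], [0.007, -0.836, -0.549, 0.552], [0.0, 0.0, 0.0, 1.0]]
top 431.9010690828435 (319.44201933322984, 197.79045543995963) [[-0.017, -0.993, 0.12, 0.413], [-1.0, 0.018, 0.008, -0.076], [-0.01, -0.119, -0.993, 1.082], [0.0, 0.0, 0.0, 1.0]]
wrist 343.5527129885066 (320.6478963830999, 200.85763574285215) [[-0.396, -0.877, -0.273, 0.341], [-0.918, 0.379, 0.115, 0.588], [0.003, 0.296, -0.955, 0.384], [0.0, 0.0, 0.0, 1.0]]
```

View pics/top0.png

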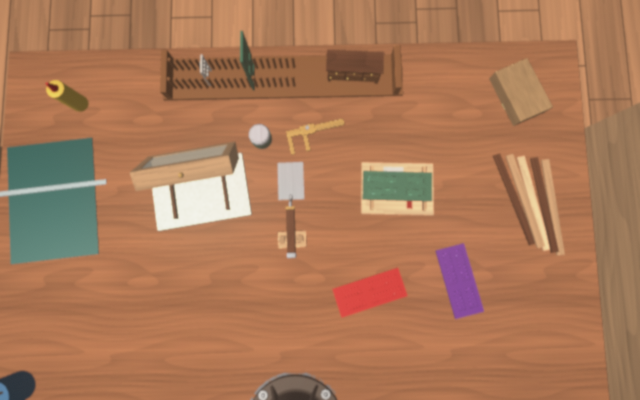

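View pics/scene0.png

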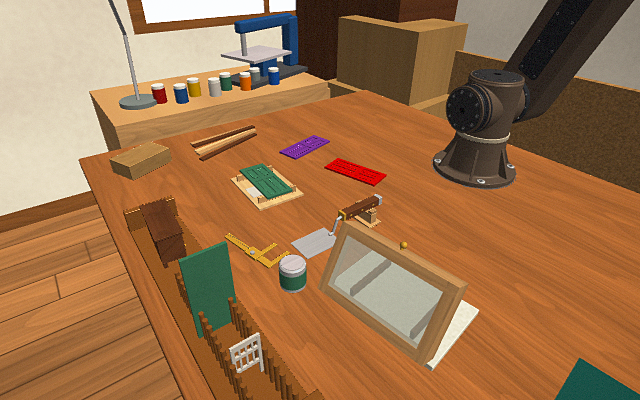

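Top view: the scraper handle is at (291,232) with its blade at (291,180). The painting board with a green four-panel door is at (397,188), and the drying box at (195,190). The tin is at (260,135) and the calipers at (315,130).

Door-shaped candidates are green (397,186), red (370,292), purple (459,281) and a plain dark-green slab standing in the rack (246,60). The green one on the painting board fits, being green and lying across the two strips. I'll confirm this in a crop.

```bash
python3 - <<'E'
from h import *
im=cv2.imread("pics/top0.png")
cv2.imwrite("pics/crop1.png",cv2.resize(im[100:270,120:450],None,fx=2.4,fy=2.4,interpolation=cv2.INTER_CUBIC))
for nm,uv,z in [("door",(397,186),.03),("blade",(291,180),0),("handle",(291,232),.04),("box",(200,195),.012),("tin",(260,135),.055),("boardcorner",(361,163),.006),("bc",(434,214),.006)]:
    print(nm,onz("top",*uv,z).round(3))
hsv=cv2.cvtColor(im,cv2.COLOR_BGR2HSV)
def big(mask,roi):
    m=np.zeros_like(mask);x0,y0,x1,y1=roi;m[y0:y1,x0:x1]=mask[y0:y1,x0:x1]
    c=max(cv2.findContours(m,0,2)[0],key=cv2.contourArea);return c
g=big(cv2.inRange(hsv,(60,60,30),(90,255,160)),(350,150,450,225))
r=cv2.minAreaRect(g);P=[onz("top",*p,.03) for p in cv2.boxPoints(r)];P=np.array(P);print("door",P.mean(0).round(4),[np.linalg.norm(P[i]-P[i-1]).round(4) for i in range(4)],P.round(3).tolist())
w=big(cv2.inRange(hsv,(0,0,200),(180,40,255)),(140,140,260,240))
r=cv2.minAreaRect(w);P=np.array([onz("top",*p,.012) for p in cv2.boxPoints(r)]);print("box",P.round(3).tolist())
for p in cv2.approxPolyDP(w,3,True)[:,0]: print(p,onz("top",*p,.012).round(3))
E
```

```text
door [ 0.565 -0.259  0.03 ]
blade [0.59  0.004 0.   ]
handle [0.457 0.002 0.04 ]
box [0.554 0.231 0.012]
tin [0.694 0.075 0.055]
boardcorner [ 0.629 -0.174  0.006]
bc [ 0.497 -0.352  0.006]
door [ 0.5669 -0.22    0.03  ] [np.float64(0.0786), np.float64(0.0569), np.float64(0.0791), np.float64(0.0568)] [[0.542, -0.178, 0.03], [0.599, -0.184, 0.03], [0.591, -0.262, 0.03], [0.535, -0.256, 0.03]]
box [[0.62, 0.366, 0.012], [0.658, 0.13, 0.012], [0.505, 0.103, 0.012], [0.468, 0.335, 0.012]]
[241 155] [0.654 0.129 0.012]
[233 174] [0.606 0.149 0.012]
[226 176] [0.601 0.167 0.012]
[229 210] [0.515 0.158 0.012]
[224 207] [0.523 0.171 0.012]
[220 177] [0.599 0.182 0.012]
[176 184] [0.583 0.292 0.012]
[177 219] [0.495 0.288 0.012]
[172 217] [0.5   0.3   0.012]
[168 186] [0.579 0.312 0.012]
[154 188] [0.574 0.348 0.012]
[158 229] [0.471 0.335 0.012]
[249 214] [0.504 0.108 0.012]
```

View pics/crop1.png

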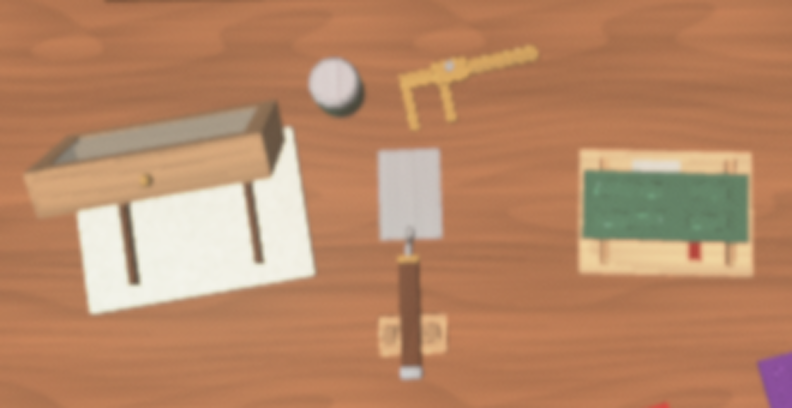

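The crop confirms it: the green four-panel slab at crop (665,205), i.e. top pixel (397,186), lies across the two strips of the pine board. Next I move the wrist over the drying box to measure.

{"method": "arm_command", "body": {"series": [0, 0, -0.08, 0.33, 0.33, 0, 1, 0, 0, -0.17, 0.66, 0.66, 0, 1, 0, 0, -0.26, 1, 1, 0, 1]}}

```text
t: 0.52
eef_pos: [0.3196, 0.487, 0.2481]
ee_rot: [3.141, 0.0, 0.007]
force: [0.9, 0.2, 0.3]
width: 0.0876
gripper_force: 0.0
```

{"method": "arm_command", "body": {"series": [0, 0, 0, 0.25, 0.5, 0, 1, 0, 0, 0, 0.5, 1, 0, 1]}}

```text
t: 0.78
eef_pos: [0.3699, 0.3869, 0.2485]
ee_rot: [3.142, 0.0, 0.002]
force: [1.2, -0.6, -0.5]
width: 0.0877
gripper_force: 0.0
```

{"method": "arm_command", "body": {"series": [0, 0, 0, 0.25, 0.5, 0, 1, 0, 0, 0, 0.5, 1, 0, 1]}}

```text
t: 1.02
eef_pos: [0.4201, 0.2869, 0.2486]
ee_rot: [-3.141, -0.0, 0.002]
force: [-0.1, 0.3, -0.5]
width: 0.0876
gripper_force: 0.0
```

{"method": "arm_command", "body": {"series": [0, 0, 0, 0.1, 0.4, 0, 1, 0, 0, 0, 0.3, 0.8, 0, 1, 0, 0, 0, 0.3, 0.8, 0, 1, 0, 0, 0, 0.3, 0.8, 0, 1]}}

```text
t: 1.52
eef_pos: [0.4498, 0.2086, 0.2485]
ee_rot: [-3.141, 0.0, 0.001]
force: [0.8, 1.0, 0.2]
width: 0.0877
gripper_force: 0.0
```

```bash
python3 - <<'E'
from h import *
import pickle
s=arm.get_state();print(s["t"],s["eef_pos"],s["ee_rot"])
m=cam("wrist");im=arm.grab_frame("wrist");cv2.imwrite("pics/wA.png",im);pickle.dump(m,open("wA.pkl","wb"))
E
```

```text
1.525 [0.44981868 0.20858792 0.24850142] [-3.14148281e+00  8.11514922e-05  6.61012022e-04]
```

View pics/wA.png

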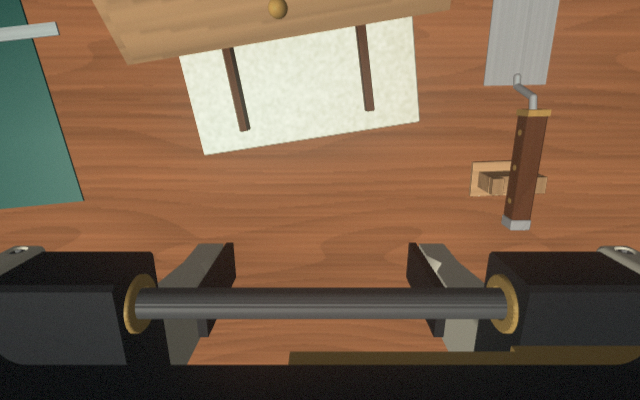

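Wrist view A shows the drying board's front corners at about (204,154) and (419,122), and the dark strip front ends at (244,130) and (369,110). The scraper handle runs from (533,110) to (516,228), with the blade at the top right. Next is a view over the scraper and door.

{"method": "arm_command", "body": {"series": [0, 0, 0, 0, 0.5, 0, 1, 0, 0, 0, 0, 1, 0, 1]}}

```text
t: 1.82
eef_pos: [0.4497, 0.1089, 0.2484]
ee_rot: [3.141, 0.0, 0.005]
force: [-0.2, -1.0, 0.5]
width: 0.0877
gripper_force: 0.0
```

{"method": "arm_command", "body": {"series": [0, 0, 0, 0, 0.5, 0, 1, 0, 0, 0, 0, 1, 0, 1]}}

```text
t: 2.08
eef_pos: [0.45, 0.0084, 0.2487]
ee_rot: [-3.141, -0.0, 0.004]
force: [1.8, 0.7, 0.1]
width: 0.088
gripper_force: 0.0
```

{"method": "arm_command", "body": {"series": [0, 0, 0, 0, 0.5, 0, 1, 0, 0, 0, 0, 1, 0, 1, 0, 0, 0, 0, 1, 0, 1, 0, 0, 0, 0, 1, 0, 1]}}

```text
t: 2.58
eef_pos: [0.4505, -0.0907, 0.2485]
ee_rot: [-3.141, 0.0, 0.002]
force: [0.1, 1.0, 0.2]
width: 0.0878
gripper_force: 0.0
```

```bash
python3 - <<'E'
from h import *
import pickle
s=arm.get_state();print(s["t"],s["eef_pos"],s["ee_rot"])
m=cam("wrist");im=arm.grab_frame("wrist");cv2.imwrite("pics/wB.png",im);pickle.dump(m,open("wB.pkl","wb"))
E
```

```text
2.575 [ 0.45045474 -0.0906896   0.24845591] [-3.14146701e+00  1.52535128e-04  1.71240932e-03]
```

View pics/wB.png

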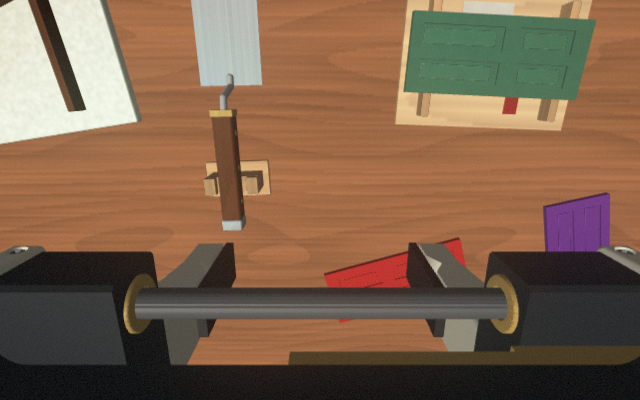

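Wrist view B shows the door quad at about (411,12), (593,22), (577,100), (404,92), with painting board front corners at (396,124) and (561,130). The handle top runs (213,114)–(224,222), with the blade's rear edge at row 85. Now the measurements.

```bash
cat > meas.py <<'E'
from h import *
import pickle
A=cv2.imread("pics/wA.png");B=cv2.imread("pics/wB.png");T=cv2.imread("pics/top0.png");S=cv2.imread("pics/scene0.png")
mA=pickle.load(open("wA.pkl","rb"));mB=pickle.load(open("wB.pkl","rb"));mT=cam("top");mS=cam("scene")
def con(im,lo,hi,roi):
    k=cv2.inRange(cv2.cvtColor(im,cv2.COLOR_BGR2HSV),lo,hi);m=np.zeros_like(k);x0,y0,x1,y1=roi;m[y0:y1,x0:x1]=k[y0:y1,x0:x1]
    m=cv2.morphologyEx(m,cv2.MORPH_CLOSE,np.ones((5,5)))
    return max(cv2.findContours(m,0,cv2.CHAIN_APPROX_NONE)[0],key=cv2.contourArea)
def quad(c):
    h=cv2.convexHull(c)
    for e in np.arange(1,20,.5):
        q=cv2.approxPolyDP(h,e,True)
        if len(q)<=4:break
    return q[:,0].astype(float)
E
python3 - <<'E'
from meas import *
q=quad(con(B,(60,60,30),(90,255,200),(380,0,640,130)));qt=quad(con(T,(60,50,30),(95,255,160),(350,160,450,210)));qs=quad(con(S,(60,60,20),(90,255,200),(230,150,300,200)))
print("doorB",q.tolist(),"T",qt.tolist(),"S",qs.tolist())
for z in(.024,.030):
    P=np.array([onz(0,*p,z,mB) for p in q]);print(z,P.mean(0).round(4),[np.linalg.norm(P[i]-P[i-1]).round(4) for i in range(4)],P.round(4).tolist())
for nm,qq,m in(("T",qt,mT),("S",qs,mS)):
    print(nm,two(ray(0,*q.mean(0),mB),ray(0,*qq.mean(0),m)))
# handle
for nm,im,m,roi in(("A",A,mA,(490,100,560,240)),("B",B,mB,(195,100,260,240))):
    c=con(im,(0,60,20),(14,255,110),roi);qh=quad(c);print("handle",nm,qh.tolist(),[onz(0,*p,.052,m).round(4).tolist() for p in qh])
    roi=(470,0,580,100) if nm=="A" else (180,0,275,100)
    c=con(im,(0,0,90),(180,45,225),roi);qb=quad(c);print("blade",nm,qb.tolist(),[onz(0,*p,.0016,m).round(4).tolist() for p in qb])
qbT=quad(con(T,(0,0,120),(180,60,255),(270,150,310,202)));print("bladeT",qbT.tolist(),[onz(0,*p,.0016,mT).round(4).tolist() for p in qbT])
# box white
c=con(A,(0,0,170),(180,50,255),(150,0,450,170));h=cv2.approxPolyDP(cv2.convexHull(c),3,True)[:,0];print("box",[(p.tolist(),onz(0,*p,.012,mA).round(4).tolist()) for p in h])
c=con(T,(0,0,170),(180,50,255),(140,140,260,240));h=cv2.approxPolyDP(cv2.convexHull(c),2,True)[:,0];print("boxT",[(p.tolist(),onz(0,*p,.012,mT).round(4).tolist()) for p in h])
c=con(B,(5,30,150),(25,140,255),(390,0,600,135));print("pbB",[(p.tolist(),onz(0,*p,.006,mB).round(4).tolist()) for p in cv2.approxPolyDP(cv2.convexHull(c),3,True)[:,0]])
E
```

```text
doorB [[414.0, 11.0], [594.0, 21.0], [575.0, 98.0], [405.0, 90.0]] T [[429.0, 175.0], [429.0, 198.0], [365.0, 197.0], [365.0, 173.0]] S [[291.0, 191.0], [267.0, 198.0], [240.0, 170.0], [262.0, 163.0]]
0.024 [ 0.5667 -0.2623  0.024 ] [np.float64(0.0707), np.float64(0.1713), np.float64(0.0699), np.float64(0.1719)] [[0.6059, -0.1782, 0.024], [0.5978, -0.3493, 0.024], [0.528, -0.3468, 0.024], [0.5353, -0.175, 0.024]]
0.03 [ 0.5662 -0.2595  0.03  ] [np.float64(0.0695), np.float64(0.1685), np.float64(0.0687), np.float64(0.1691)] [[0.6047, -0.1767, 0.03], [0.5967, -0.345, 0.03], [0.528, -0.3425, 0.03], [0.5352, -0.1736, 0.03]]
T (array([ 0.56654957, -0.25869791,  0.03073852]), np.float64(0.0012448202700001737))
S (array([ 0.56615235, -0.25933036,  0.02651292]), np.float64(0.003886699027110291))
handle A [[547.0, 117.0], [511.0, 219.0], [490.0, 174.0], [518.0, 116.0]] [[0.5101, -0.0051, 0.052], [0.4077, 0.012, 0.052], [0.4551, 0.0407, 0.052], [0.511, 0.0225, 0.052]]
blade A [[558.0, 0.0], [536.0, 99.0], [484.0, 84.0], [493.0, 0.0]] [[0.6197, -0.0262, 0.0016], [0.5258, -0.022, 0.0016], [0.541
[... 432 characters left out ...]
], [279.0, 199.0], [278.0, 163.0]] [[0.6357, -0.0246, 0.0016], [0.5433, -0.026, 0.0016], [0.5419, 0.0346, 0.0016], [0.6342, 0.0366, 0.0016]]
box [([411, 16], [0.6033, 0.1206, 0.012]), ([418, 120], [0.5045, 0.1054, 0.012]), ([204, 153], [0.4693, 0.3355, 0.012]), ([179, 56], [0.5671, 0.3508, 0.012])]
boxT [([241, 154], [0.657, 0.1291, 0.012]), ([249, 214], [0.5044, 0.1084, 0.012]), ([158, 229], [0.471, 0.3346, 0.012]), ([153, 188], [0.5741, 0.3501, 0.012])]
pbB [([596, 0], [0.6196, -0.3598, 0.006]), ([599, 106], [0.5197, -0.3869, 0.006]), ([595, 130], [0.4946, -0.3887, 0.006]), ([550, 134], [0.4902, -0.3406, 0.006]), ([391, 132], [0.4921, -0.1673, 0.006]), ([392, 0], [0.6192, -0.1603, 0.006])]
```

```bash
python3 - <<'E'
from meas import *
print("ferrule",two(ray(0,533,113,mA),ray(0,223,113.5,mB)));print("cap",two(ray(0,516.5,221,mA),ray(0,233,222,mB)))
f=np.array([.4873,.2210,0]);y=.151;R=np.array([[np.cos(y),-np.sin(y),0],[np.sin(y),np.cos(y),0],[0,0,1]])
L=lambda p:(R.T@(p-f)).round(4)
for nm,im,m,rois in(("A",A,mA,[(215,45,260,140),(350,20,385,115)]),("T",T,mT,[(165,184,180,222),(218,176,232,213)])):
    for r in rois:
        k=con(im,(0,30,10),(25,255,110),r);q=cv2.boxPoints(cv2.minAreaRect(k));low=k[k[:,0,1].argmax(),0]
        s=sorted(q.tolist(),key=lambda p:-p[1])[:2];e=np.mean(s,0)
        print(nm,"low px",low,"end",e.round(1),"z.012",L(onz(0,*low,.012,m)),"end z.03",L(onz(0,*e,.03,m)),"z.012",L(onz(0,*e,.012,m)))
print("pb",[onz(0,*p,.006,mB).round(4) for p in((396,124),(561,130))])
o=f+R@np.array([.08,0,0]);print("o?",o)
for uv,yy in(((346,220),-.11),((466,285),.11)):
    p0,d=ray(0,*uv,mS);p=R.T@(p0-o);d=R.T@d;print("cover",(p+d*(yy-p[1])/d[1]).round(4))
E
python3 - <<'E'
import cv2
a=cv2.imread("pics/wA.png")[0:170,90:490];b=cv2.imread("pics/scene0.png")[200:380,290:490]
cv2.imwrite("pics/c2.png",cv2.vconcat([cv2.resize(a,(700,298)),cv2.resize(b,(330,298)).copy() if 0 else cv2.copyMakeBorder(cv2.resize(b,(334,300)),0,0,0,366,0)]))
E
```

```text
ferrule (array([0.5132734 , 0.00351192, 0.04314155]), np.float64(0.00013342645636404274))
cap (array([0.40248676, 0.00160024, 0.0449384 ]), np.float64(0.0006361834991089461))
A low px [246 129] end [244.9 129.5] z.012 [0.0177 0.0652 0.012 ] end z.03 [0.0186 0.0624 0.03  ] z.012 [0.0174 0.0665 0.012 ]
A low px [366 110] end [369.4 109.6] z.012 [ 0.0181 -0.0636  0.012 ] end z.03 [ 0.019  -0.0648  0.03  ] z.012 [ 0.0179 -0.0672  0.012 ]
T low px [176 216] end [176. 216.] z.012 [0.0256 0.0664 0.012 ] end z.03 [0.0232 0.0606 0.03  ] z.012 [0.0256 0.0664 0.012 ]Traceback (most recent call last):
  File "<stdin>", line 7, in <module>
  File "meas.py", line 8, in con
    return max(cv2.findContours(m,0,cv2.CHAIN_APPROX_NONE)[0],key=cv2.contourArea)
ValueError: max() iterable argument is empty
```

View pics/c2.png

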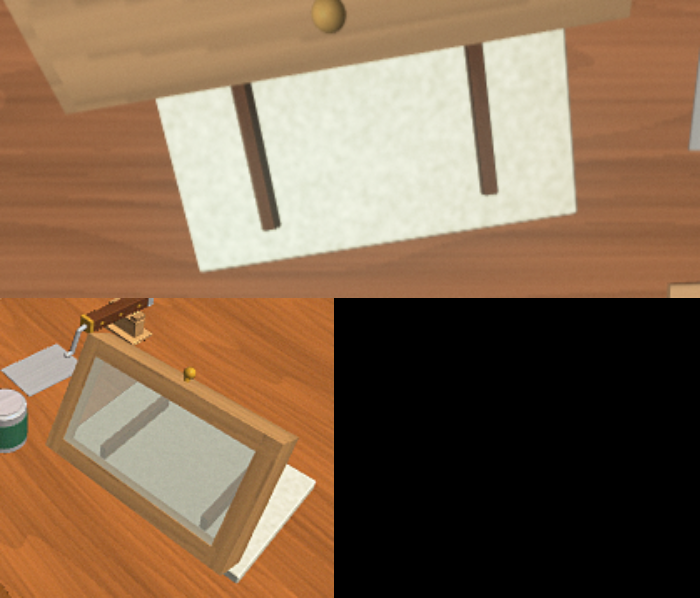

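Strip front ends sit 18 mm behind the board's front edge (spec 20), and the widths match. That puts dry_box at about (0.5655, 0.2324) with yaw 0.151, the scraper at about (0.491, 0.0033) with yaw 0.018, and the door centre at (0.566, −0.2595) with yaw −0.045. The triangulated door height is 0.031, as expected. Now the grasp.

{"method": "arm_command", "body": {"series": [0, 0, 0, 0.2, -0.4, 0.2, 1, 0, 0, -0.01, 0.4, -0.94, 0.4, 1, 0, 0, -0.01, 0.4, -0.94, 0.8, 1, 0, 0, -0.01, 0.4, -0.94, 1, 1], "force": 50}}

```text
t: 3.12
eef_pos: [0.4893, 0.0051, 0.1466]
ee_rot: [3.141, 0.002, 0.021]
force: [-0.3, 0.1, 0.1]
width: 0.0878
gripper_force: 0.0
```

{"method": "arm_command", "body": {"series": [0, 0, 0, 0, 0, 0.4, 1, 0, 0, 0, 0, 0, 0.7, 1, 0, 0, 0, 0, 0, 0.9, 1, 0, 0, 0, 0, 0, 1, 1, 0, 0, 0, 0, 0, 1, 1]}}

```text
t: 3.75
eef_pos: [0.49, 0.0036, 0.0483]
ee_rot: [3.141, 0.001, 0.019]
force: [-0.3, 0.1, -0.0]
width: 0.0874
gripper_force: 0.0
```

```bash
python3 - <<'E'
from meas import *
s=arm.get_state();print(s["t"],s["eef_pos"],s["ee_rot"],s["force"])
y=.151;R=np.array([[np.cos(y),-np.sin(y),0],[np.sin(y),np.cos(y),0],[0,0,1]]);o=np.array([.5655,.2324,0])
for uv,yy in(((345,221),-.11),((468,284),.11)):
    p0,d=ray(0,*uv,mS);p=R.T@(p0-o);d=R.T@d;X=p+d*(yy-p[1])/d[1];print("cover",X.round(4),np.arctan2(X[2]-.012,.065-X[0])-np.arctan2(45,135), np.hypot(X[2]-.012,.065-X[0]))
print("pb",[onz(0,*p,.006,mB).round(4) for p in((396,124),(561,130))])
m=cam("wrist");im=arm.grab_frame("wrist");cv2.imwrite("pics/wC.png",im)
E
```

```text
3.75 [0.48999791 0.00358951 0.0483016 ] [3.14118879e+00 8.97241161e-04 1.89649601e-02] [-0.34749298  0.05373778 -0.04296007]
cover [ 0.0327 -0.11    0.1477] 1.0154440054367249 0.13946939172299988
cover [0.0027 0.11   0.1323] 0.7711727878605543 0.1355195824746444
pb [array([ 0.5006, -0.1721,  0.006 ]), array([ 0.4945, -0.3517,  0.006 ])]
```

View pics/wC.png

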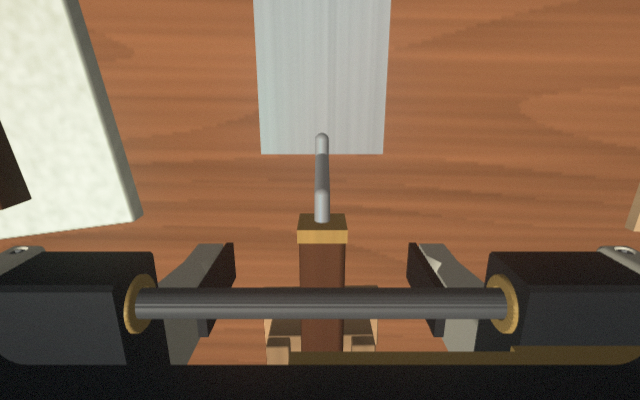

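View C shows the handle centred between the fingers, ferrule at (322,235), and the blade straight ahead. Lower 3 mm, close, then lift.

{"method": "arm_command", "body": {"series": [0, 0, 0, 0, 0, 0.03, 1, 0, 0, 0, 0, 0, 0.03, 0, 0, 0, 0, 0, 0, 0.03, 0, 0, 0, 0, 0, 0, 0.03, 0, 0, 0, 0, 0, 0, 0.03, 0, 0, 0, 0, 0, 0, 0.03, 0], "force": 55}}

```text
t: 4.55
eef_pos: [0.4902, 0.0027, 0.0456]
ee_rot: [-3.142, -0.0, 0.017]
force: [0.9, -0.5, 0.0]
width: 0.0432
gripper_force: 0.0
```

{"method": "arm_command", "body": {"series": [0, 0, 0, 0, 0, -0.1, 0, 0, 0, 0, 0, 0, -0.3, 0, 0, 0, 0, 0, 0, -0.5, 0, 0, 0, 0, 0, 0, -0.6, 0, 0, 0, 0, 0, 0, -0.6, 0, 0, 0, 0, 0, 0, -0.6, 0]}}

```text
t: 5.3
eef_pos: [0.4897, 0.0027, 0.105]
ee_rot: [3.141, 0.001, 0.017]
force: [-0.2, -0.6, -1.2]
width: 0.0004
gripper_force: 0.0
```

```bash
python3 - <<'E'
from meas import *
import pickle
s=arm.get_state();print(s["t"],s["eef_pos"],s["ee_rot"],s["force"],s["moment"],s["width"])
m=cam("wrist");im=arm.grab_frame("wrist");cv2.imwrite("pics/wD.png",im);pickle.dump(m,open("wD.pkl","wb"))
q=quad(con(im,(0,0,90),(180,45,225),(200,0,450,165)));print("bladeW",q.tolist())
t=arm.grab_frame("top");cv2.imwrite("pics/topD.png",t)
qs=quad(con(arm.grab_frame("scene"),(0,0,110),(180,45,255),(270,190,345,290)));print("bladeS",qs.tolist())
for z in(.05,.058,.062): P=np.array([onz(0,*p,z,m) for p in q]);print(z,P.round(4).tolist())
print([onz(0,*p,.058,mS).round(4).tolist() for p in qs])
E
```

```text
5.3 [0.48970256 0.0026551  0.10504371] [3.14146364e+00 8.30180001e-04 1.72059294e-02] [-0.20133091 -0.57776161 -1.15999083] [-0.08722058  0.01056108 -0.02205301] 0.0004311590313675627
bladeW [[371.0, 0.0], [366.0, 139.0], [315.0, 164.0], [273.0, 138.0], [268.0, 0.0]]
bladeS [[341.0, 216.0], [332.0, 246.0], [286.0, 276.0], [291.0, 243.0]]
0.05 [[0.6152, -0.0201, 0.05], [0.5471, -0.0214, 0.05], [0.5327, 0.0066, 0.05], [0.5468, 0.0299, 0.05], [0.6143, 0.0308, 0.05]]
0.058 [[0.6133, -0.019, 0.058], [0.5481, -0.0204, 0.058], [0.5343, 0.0065, 0.058], [0.5478, 0.0288, 0.058], [0.6125, 0.0297, 0.058]]
0.062 [[0.6124, -0.0185, 0.062], [0.5486, -0.0198, 0.062], [0.535, 0.0064, 0.062], [0.5483, 0.0283, 0.062], [0.6115, 0.0291, 0.062]]
[[0.53, 0.0201, 0.058], [0.6081, 0.0875, 0.058], [0.7258, 0.1035, 0.058], [0.6689, 0.0323, 0.058]]
```

The fingers were slower than I allowed for and closed empty above the handle. I'll reopen, check the scraper and go back down.

{"method": "arm_command", "body": {"series": [0, 0, 0, 0, 0, 0, 1, 0, 0, 0, 0, 0, 0, 1, 0, 0, 0, 0, 0, 0, 1, 0, 0, 0, 0, 0, 0, 1, 0, 0, 0, 0, 0, 0, 1, 0, 0, 0, 0, 0, 0, 1, 0, 0, 0, 0, 0, 0, 1]}}

```text
t: 6.32
eef_pos: [0.4901, 0.0028, 0.1056]
ee_rot: [-3.142, -0.0, 0.017]
force: [-0.3, 0.7, -0.2]
width: 0.0651
gripper_force: 0.0
```

```bash
python3 - <<'E'
from meas import *
import pickle
mD=pickle.load(open("wD.pkl","rb"))
print([onz(0,*p,.0016,mD).round(4).tolist() for p in((371,0),(366,139),(273,138),(268,0))])
im=arm.grab_frame("wrist");cv2.imwrite("pics/wE.png",im)
c=con(im,(0,60,15),(14,255,120),(260,180,390,285));r=cv2.boundingRect(c);print("handle",r,cv2.minAreaRect(c))
w=cv2.imread("pics/wC.png");c=con(w,(0,60,15),(14,255,120),(260,180,390,285));print("handleC",cv2.boundingRect(c))
E
```

```text
[[0.6265, -0.0262, 0.0016], [0.5413, -0.0279, 0.0016], [0.5408, 0.0364, 0.0016], [0.6254, 0.0375, 0.0016]]
handle (280, 203, 85, 82) ((322.0, 243.5), (81.0, 84.0), 90.0)
handleC (299, 244, 47, 41)
```

The scraper hasn't moved. Descend and close with enough time.

{"method": "arm_command", "body": {"series": [0, 0, 0, 0, 0, 0.2, 1, 0, 0, 0, 0, 0, 0.4, 1, 0, 0, 0, 0, 0, 0.55, 1, 0, 0, 0, 0, 0, 0.6, 1, 0, 0, 0, 0, 0, 0.6, 0, 0, 0, 0, 0, 0, 0.6, 0, 0, 0, 0, 0, 0, 0.6, 0, 0, 0, 0, 0, 0, 0.6, 0]}}

```text
t: 7.38
eef_pos: [0.4903, 0.0028, 0.0459]
ee_rot: [-3.141, -0.001, 0.017]
force: [-0.2, -0.6, 0.4]
width: 0.0533
gripper_force: 0.0
```

{"method": "arm_command", "body": {"series": [0, 0, 0, 0, 0, 0, 0, 0, 0, 0, 0, 0, 0, 0, 0, 0, 0, 0, 0, 0, 0, 0, 0, 0, 0, 0, 0, 0, 0, 0, 0, 0, 0, 0, 0, 0, 0, 0, 0, 0, 0, 0, 0, 0, 0, 0, 0, 0, 0]}}

```text
t: 8.25
eef_pos: [0.4901, 0.0028, 0.0455]
ee_rot: [3.142, 0.0, 0.017]
force: [-0.7, 0.1, -0.7]
width: 0.0194
gripper_force: 55.0
```

Gripped at 19.4 mm with 55 N. Lift and travel to the painting board's front.

{"method": "arm_command", "body": {"series": [0, 0, 0, 0, 0, -0.1, 0, 0, 0, 0, 0, 0, -0.3, 0, 0, 0, 0, 0, 0, -0.5, 0, 0, 0, 0, 0, 0, -0.6, 0]}}

```text
t: 8.75
eef_pos: [0.4905, 0.0029, 0.1069]
ee_rot: [-3.141, -0.001, 0.017]
force: [0.0, -0.0, -2.2]
width: 0.0196
gripper_force: 55.0
```

{"method": "arm_command", "body": {"series": [0, 0, 0.01, -0.15, 0.2, 0, 0, 0, 0, 0.02, -0.4, 0.6, 0, 0, 0, 0, 0.04, -0.7, 1, 0, 0]}}

```text
t: 9.12
eef_pos: [0.4201, -0.0997, 0.105]
ee_rot: [3.141, 0.001, -0.046]
force: [1.0, -1.0, -1.6]
width: 0.0197
gripper_force: 55.0
```

{"method": "arm_command", "body": {"series": [0, 0, 0, -0.35, 0.5, 0, 0, 0, 0, 0, -0.75, 1, 0, 0]}}

```text
t: 9.38
eef_pos: [0.3411, -0.1951, 0.1052]
ee_rot: [-3.142, 0.001, -0.045]
force: [0.8, -1.6, -1.6]
width: 0.0197
gripper_force: 55.0
```

{"method": "arm_command", "body": {"series": [0, 0, 0, 0, 0.3, 0, 0, 0, 0, 0, 0, 0.53, 0, 0, 0, 0, 0, 0, 0.53, 0, 0, 0, 0, 0, 0, 0.53, 0, 0]}}

```text
t: 9.88
eef_pos: [0.3399, -0.2466, 0.1052]
ee_rot: [-3.141, 0.001, -0.047]
force: [-0.2, 1.0, -1.7]
width: 0.0194
gripper_force: 55.0
```

```bash
python3 - <<'E'
from meas import *
s=arm.get_state();print(s["t"],s["eef_pos"],s["ee_rot"],s["width"])
m=cam("wrist");im=arm.grab_frame("wrist");cv2.imwrite("pics/wF.png",im);sc=arm.grab_frame("scene");cv2.imwrite("pics/sF.png",sc)
q=quad(con(im,(0,0,90),(180,45,225),(200,0,450,165)));print("bladeW",q.tolist())
q=quad(con(sc,(0,0,110),(180,45,255),(250,130,400,260)));print("bladeS",q.tolist())
cv2.imwrite("pics/F.png",np.vstack([cv2.resize(im[:240],(640,240)),cv2.resize(sc[120:260,220:460],(600,350),interpolation=2)[:, :] if 0 else np.pad(cv2.resize(sc[120:260,220:460],(600,350),interpolation=2),((0,0),(0,40),(0,0)))]))
E
```

```text
9.875 [ 0.33993326 -0.24659411  0.10515246] [-3.14121465e+00  1.19588925e-03 -4.66971830e-02] 0.019402940836159843
bladeW [[389.0, 0.0], [381.0, 154.0], [259.0, 154.0], [251.0, 0.0]]
bladeS [[327.0, 138.0], [325.0, 157.0], [297.0, 166.0], [286.0, 157.0]]
```

View pics/F.png

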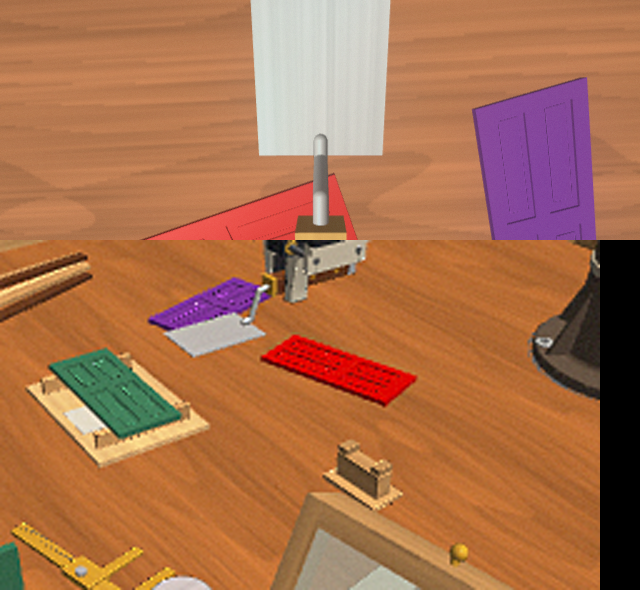

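View F shows the blade level in the hand: rear edge at row 154, same as in C. The lane is clear ahead, with the rest empty behind. Lower to mid-lane height and enter.

{"method": "arm_command", "body": {"series": [0, 0, 0, 0, 0.03, 0.2, 0, 0, 0, 0, 0, 0.03, 0.4, 0, 0, 0, 0, 0, 0.03, 0.45, 0, 0, 0, 0, 0, 0.03, 0.45, 0]}}

```text
t: 10.48
eef_pos: [0.341, -0.2494, 0.0606]
ee_rot: [3.142, 0.001, -0.045]
force: [0.8, 1.0, -1.4]
width: 0.0194
gripper_force: 55.0
```

{"method": "arm_command", "body": {"series": [0, 0, 0, 0.1, 0, 0, 0, 0, 0, 0, 0.3, 0, 0, 0, 0, 0, 0, 0.5, 0, 0, 0, 0, 0, 0, 0.7, 0, 0, 0, 0, 0, 0, 0.8, 0, 0, 0, 0, 0, 0, 0.8, 0, 0, 0]}}

```text
t: 11.22
eef_pos: [0.4213, -0.2533, 0.0602]
ee_rot: [-3.142, 0.001, -0.045]
force: [0.0, 0.5, -1.7]
width: 0.0196
gripper_force: 55.0
```

```bash
python3 - <<'E'
from meas import *
import pickle
s=arm.get_state();print(s["t"],s["eef_pos"],s["ee_rot"],s["force"])
m=cam("wrist");im=arm.grab_frame("wrist");cv2.imwrite("pics/wG.png",im)
c=con(im,(60,60,30),(90,255,200),(0,0,640,200));r=cv2.approxPolyDP(cv2.convexHull(c),3,True)[:,0]
R=np.array(m[3][:3,:3])
y=s["ee_rot"][2];W=np.array([[np.cos(y),np.sin(y)],[-np.sin(y),np.cos(y)]])
for p in r: X=onz(0,*p,.030,m);print(p,X.round(4),"scraper frame",(W@(X[:2]-s["eef_pos"][:2])-[.001,0]).round(4))
E
```

```text
11.225 [ 0.42129138 -0.25332371  0.06020967] [-3.1415259e+00  5.9680997e-04 -4.5337601e-02] [ 0.0290711   0.52743244 -1.72799805]
[517   0] [ 0.5367 -0.343   0.03  ] scraper frame [ 0.1183 -0.0843]
[513  26] [ 0.5266 -0.3425  0.03  ] scraper frame [ 0.1082 -0.0843]
[131  28] [ 0.5333 -0.1751  0.03  ] scraper frame [0.1074 0.0833]
[127  27] [ 0.5338 -0.1734  0.03  ] scraper frame [0.1078 0.085 ]
[123   0] [ 0.5443 -0.1739  0.03  ] scraper frame [0.1183 0.0849]
```

View pics/wG.png

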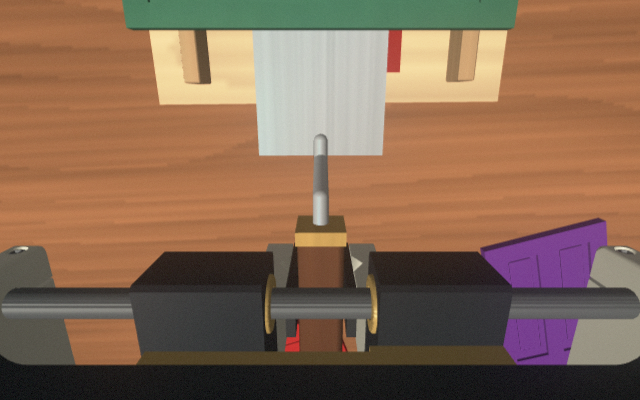

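View G shows the blade under the door, centred: door near edge at row 28, strips at (195,55) and (463,55), no contact force. Advance 44 mm, then lift gently.

{"method": "arm_command", "body": {"series": [0, 0, 0, 0.12, 0, 0, 0, 0, 0, 0, 0.28, 0, 0, 0, 0, 0, 0, 0.4, 0, 0, 0, 0, 0, 0, 0.44, 0, 0, 0, 0, 0, 0, 0.44, 0, -0.03, 0, 0, 0, 0, 0.44, 0, -0.06, 0, 0, 0, 0, 0.44, 0, -0.09, 0, 0, 0, 0, 0.44, 0, -0.12, 0]}}

```text
t: 12.28
eef_pos: [0.4645, -0.2553, 0.0729]
ee_rot: [-3.142, -0.0, -0.046]
force: [0.6, 0.2, -2.7]
width: 0.0195
gripper_force: 55.0
```

{"method": "arm_command", "body": {"series": [0, 0, 0, 0, 0, -0.05, 0, 0, 0, 0, 0, 0, -0.12, 0, 0, 0, 0, 0, 0, -0.2, 0, 0, 0, 0, 0, 0, -0.3, 0, 0, 0, 0, 0, 0, -0.4, 0, 0, 0, 0, 0, 0, -0.48, 0, 0, 0, 0, 0, 0, -0.5, 0, 0, 0, 0, 0, 0, -0.5, 0]}}

```text
t: 13.28
eef_pos: [0.4647, -0.2553, 0.1226]
ee_rot: [-3.142, -0.0, -0.046]
force: [-1.4, -0.8, -2.7]
width: 0.0196
gripper_force: 55.0
```

```bash
cat > chk.py <<'E'
from meas import *
def chk(tag,dz=-.0455+.0076):
    s=arm.get_state();print(s["t"],s["eef_pos"].round(4),s["ee_rot"].round(4),s["force"].round(2),s["moment"].round(3))
    m=cam("wrist");im=arm.grab_frame("wrist");cv2.imwrite(f"pics/w{tag}.png",im)
    c=con(im,(60,60,30),(90,255,200),(0,0,640,200));r=cv2.approxPolyDP(cv2.convexHull(c),3,True)[:,0]
    y=s["ee_rot"][2];W=np.array([[np.cos(y),np.sin(y)],[-np.sin(y),np.cos(y)]])
    for p in r: X=onz(0,*p,s["eef_pos"][2]+dz,m);print(p,X.round(4),"scraper frame",(W@(X[:2]-s["eef_pos"][:2])-[.001,0]).round(4))
    return im
E
python3 -c "
from chk import *
chk('H')
sc=arm.grab_frame('scene');cv2.imwrite('pics/sH.png',cv2.resize(sc[100:260,200:440],(780,520)))"
```

```text
13.275 [ 0.4647 -0.2553  0.1226] [-3.1415e+00 -1.0000e-04 -4.5600e-02] [-1.43 -0.75 -2.65] [-0.039  0.08  -0.012]
[508   0] [ 0.5819 -0.345   0.0847] scraper frame [ 0.1202 -0.0842]
[490 125] [ 0.5268 -0.3424  0.0847] scraper frame [ 0.0651 -0.0842]
[149 125] [ 0.5346 -0.1731  0.0847] scraper frame [0.0651 0.0853]
[132   0] [ 0.5895 -0.1761  0.0847] scraper frame [0.1201 0.0848]
```

View pics/sH.png

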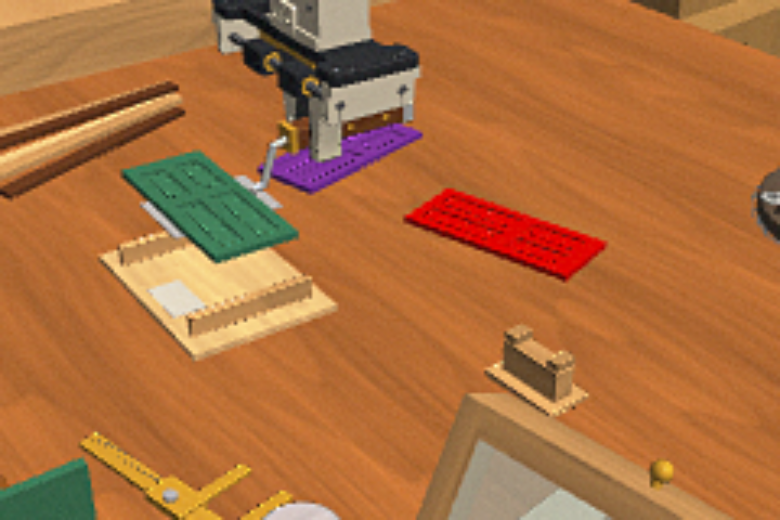

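The door is lifted level and centred on the blade: scraper frame x = 0.101, y = 0.0005. Carry it over to the front of the drying box.

{"method": "arm_command", "body": {"series": [0, 0, 0, -0.01, -0.05, 0, 0, 0, 0, 0, -0.04, -0.17, 0, 0, 0, 0, 0, -0.09, -0.37, 0, 0, 0, 0, 0, -0.14, -0.58, 0, 0, 0, 0, 0, -0.19, -0.79, 0, 0, 0, 0, 0, -0.25, -0.99, 0, 0]}}

```text
t: 14.12
eef_pos: [0.4438, -0.154, 0.1225]
ee_rot: [-3.142, -0.0, -0.045]
force: [-0.1, 0.1, -2.0]
width: 0.0195
gripper_force: 55.0
```

{"method": "arm_command", "body": {"series": [0, 0, 0, -0.05, -0.2, 0, 0, 0, 0, 0, -0.1, -0.4, 0, 0, 0, 0, 0, -0.15, -0.6, 0, 0, 0, 0, 0, -0.2, -0.8, 0, 0, 0, 0, 0, -0.25, -0.99, 0, 0]}}

```text
t: 14.75
eef_pos: [0.4232, -0.0541, 0.1226]
ee_rot: [-3.141, -0.0, -0.045]
force: [0.3, 0.0, -2.8]
width: 0.0201
gripper_force: 55.0
```

{"method": "arm_command", "body": {"series": [0, 0, -0.01, -0.04, -0.2, 0, 0, 0, 0, -0.02, -0.08, -0.4, 0, 0, 0, 0, -0.035, -0.12, -0.6, 0, 0, 0, 0, -0.05, -0.16, -0.8, 0, 0, 0, 0, -0.064, -0.2, -0.99, 0, 0]}}

```text
t: 15.38
eef_pos: [0.4077, 0.0455, 0.1226]
ee_rot: [-3.141, -0.0, 0.056]
force: [-0.3, -0.6, -2.1]
width: 0.0195
gripper_force: 55.0
```

{"method": "arm_command", "body": {"series": [0, 0, -0.015, -0.04, -0.2, 0, 0, 0, 0, -0.03, -0.08, -0.4, 0, 0, 0, 0, -0.045, -0.12, -0.6, 0, 0, 0, 0, -0.055, -0.16, -0.76, 0, 0, 0, 0, -0.06, -0.18, -0.86, 0, 0, 0, 0, -0.061, -0.2, -0.91, 0, 0, 0, 0, -0.061, -0.2, -0.91, 0, 0]}}

```text
t: 16.25
eef_pos: [0.3831, 0.1343, 0.1225]
ee_rot: [3.142, 0.0, 0.151]
force: [0.1, -0.6, -2.5]
width: 0.0197
gripper_force: 55.0
```

```bash
cat >> chk.py <<'E'
def cover(m,im):
    pass
E
python3 -c "
from chk import *
chk('I')
m=cam('top');T2=arm.grab_frame('top');cv2.imwrite('pics/tI.png',T2)"
```

```text
16.25 [0.3831 0.1343 0.1225] [3.1415e+00 1.0000e-04 1.5120e-01] [ 0.1  -0.6  -2.52] [-0.111  0.077 -0.039]
[508   0] [0.5156 0.0693 0.0846] scraper frame [ 0.1201 -0.0842]
[490 125] [0.4611 0.061  0.0846] scraper frame [ 0.0651 -0.0842]
[150 125] [0.4357 0.2281 0.0846] scraper frame [0.0651 0.0848]
[132   0] [0.4901 0.2363 0.0846] scraper frame [0.1201 0.0848]
```

No slip. Shift to the entry line, lower, and advance.

{"method": "arm_command", "body": {"series": [0, 0, 0, -0.01, -0.1, 0, 0, 0, 0, 0, -0.03, -0.3, 0, 0, 0, 0, 0, -0.05, -0.5, 0, 0, 0, 0, 0, -0.07, -0.64, 0.05, 0, 0, 0, 0, -0.07, -0.69, 0.15, 0, 0, 0, 0, -0.07, -0.69, 0.3, 0, 0, 0, 0, -0.07, -0.69, 0.4, 0, 0, 0, 0, -0.07, -0.69, 0.44, 0]}}

```text
t: 17.35
eef_pos: [0.3658, 0.2008, 0.0777]
ee_rot: [3.14, 0.001, 0.15]
force: [-0.2, 0.5, -2.6]
width: 0.0194
gripper_force: 55.0
```

```bash
python3 -c "
from chk import *
im=chk('J');m=cam('wrist')
c=con(im,(0,0,185),(50,40,255),(0,0,640,240));h=cv2.approxPolyDP(c,3,True)[:,0]
for p in h: print(p,onz(0,*p,.012,m).round(4))
"
```

```text
17.35 [0.3658 0.2008 0.0777] [3.1403e+00 1.2000e-03 1.5040e-01] [-0.25  0.55 -2.6 ] [-0.08   0.06  -0.045]
[508   0] [0.4982 0.1356 0.0398] scraper frame [ 0.1201 -0.0843]
[490 125] [0.4437 0.1274 0.0398] scraper frame [ 0.065  -0.0843]
[150 124] [0.4189 0.2944 0.0398] scraper frame [0.0655 0.0846]
[132   0] [0.4728 0.3026 0.0398] scraper frame [0.12   0.0846]
[267 152] [0.4087 0.2392 0.012 ]
[322 153] [0.4129 0.2071 0.012 ]
[322 138] [0.4216 0.2084 0.012 ]
[327 137] [0.4226 0.2056 0.012 ]
[328 154] [0.4129 0.2035 0.012 ]
[381 154] [0.4175 0.1726 0.012 ]
[383 126] [0.4336 0.1747 0.012 ]
[279 128] [0.4235 0.2338 0.012 ]
```

{"method": "arm_command", "body": {"series": [0, 0, 0, 0.06, 0, 0, 0, 0, 0, 0, 0.2, 0, 0, 0, 0, 0, 0, 0.38, 0, 0, 0, 0, 0, 0, 0.56, 0, 0, 0, 0, 0, 0, 0.74, 0, 0, 0, 0, 0, 0, 0.9, -0.01, 0, 0, 0, 0, 0, 0.98, -0.01, 0, 0, 0, 0, 0, 1, -0.01, 0, 0]}}

```text
t: 18.4
eef_pos: [0.465, 0.2173, 0.0783]
ee_rot: [3.141, 0.001, 0.15]
force: [-0.3, -0.1, -2.3]
width: 0.0199
gripper_force: 55.0
```

```bash
python3 -c "
from chk import *
im=chk('K');m=cam('wrist')
hs=cv2.cvtColor(im,cv2.COLOR_BGR2HSV)
k=cv2.inRange(hs,(15,0,150),(60,60,255));k[250:]=0;k[:,240:400]=0
for c in cv2.findContours(k,0,2)[0]:
  if cv2.contourArea(c)>150:
    print('white',[(p.tolist(),onz(0,*p,.012,m).round(4).tolist()) for p in cv2.approxPolyDP(c,4,True)[:,0]])
d=cv2.inRange(hs,(0,40,10),(20,255,110));d[:125]=0;d[250:]=0
for c in cv2.findContours(d,0,2)[0]:
  if cv2.contourArea(c)>60:
    r=cv2.boundingRect(c);print('dark',r,onz(0,r[0]+r[2]/2,r[1]+r[3],.012,m).round(4))
"
```

```text
18.4 [0.465  0.2173 0.0783] [3.1413e+00 5.0000e-04 1.5020e-01] [-0.26 -0.08 -2.28] [-0.125  0.091 -0.042]
[508   0] [0.5974 0.1522 0.0404] scraper frame [ 0.1202 -0.0842]
[490 125] [0.543  0.144  0.0404] scraper frame [ 0.0651 -0.0842]
[150 125] [0.5177 0.311  0.0404] scraper frame [0.0651 0.0848]
[132   0] [0.5721 0.3192 0.0404] scraper frame [0.1201 0.0848]
white [([544, 0], [0.6087, 0.1209, 0.012]), ([510, 0], [0.606, 0.1385, 0.012]), ([492, 124], [0.5432, 0.129, 0.012]), ([452, 126], [0.5386, 0.1516, 0.012]), ([446, 171], [0.5123, 0.1482, 0.012]), ([433, 171], [0.5111, 0.1559, 0.012]), ([423, 163], [0.515, 0.163, 0.012]), ([426, 126], [0.5364, 0.1664, 0.012]), ([400, 126], [0.5341, 0.1813, 0.012]), ([400, 195], [0.4934, 0.1723, 0.012]), ([511, 194], [0.5043, 0.105, 0.012])]
white [([97, 0], [0.5736, 0.3519, 0.012]), ([131, 196], [0.468, 0.3357, 0.012]), ([239, 196], [0.478, 0.27, 0.012]), ([239, 126], [0.5202, 0.2734, 0.012]), ([215, 126], [0.5181, 0.2872, 0.012]), ([219, 165], [0.4955, 0.2834, 0.012]), ([197, 172], [0.4892, 0.2962, 0.012]), ([190, 126], [0.5159, 0.3014, 0.012]), ([148, 124], [0.5134, 0.3255, 0.012]), ([131, 0], [0.5762, 0.3344, 0.012])]
dark (267, 244, 26, 6) [0.4456 0.2409 0.012 ]
dark (293, 243, 82, 7) [0.4508 0.2064 0.012 ]
dark (296, 196, 50, 37) [0.4613 0.2165 0.012 ]
dark (425, 127, 26, 43) [0.5122 0.1531 0.012 ]
```

The board edges (131/511) and door edges (150/490) share a centre column of 320–321, so it's centred to within about 1 mm. Lower to mid-lane.

{"method": "arm_command", "body": {"series": [0, 0, 0, 0, 0, 0.02, 0, 0, 0, 0, 0, 0, 0.04, 0, 0, 0, 0, 0, 0, 0.06, 0, 0, 0, 0, 0, 0, 0.09, 0, 0, 0, 0, 0, 0, 0.12, 0, 0, 0, 0, 0, 0, 0.125, 0, 0, 0, 0, 0, 0, 0.125, 0, 0, 0, 0, 0, 0, 0.125, 0]}}

```text
t: 19.45
eef_pos: [0.4649, 0.2175, 0.0661]
ee_rot: [-3.142, -0.0, 0.151]
force: [-0.1, 0.1, -1.9]
width: 0.0195
gripper_force: 55.0
```

```bash
python3 -c "
from chk import *
im=chk('L',.036-.0655)
"
```

```text
19.45 [0.4649 0.2175 0.0661] [-3.1415e+00 -1.0000e-04  1.5080e-01] [-0.14  0.1  -1.88] [-0.05   0.016 -0.006]
[517   0] [0.5953 0.1523 0.0366] scraper frame [ 0.1182 -0.0841]
[498 127] [0.5426 0.1443 0.0366] scraper frame [ 0.0648 -0.0841]
[142 127] [0.5172 0.3111 0.0366] scraper frame [0.0648 0.0846]
[123   0] [0.57   0.319  0.0366] scraper frame [0.1182 0.0845]
```

The door now rests on the strips: it appears larger in view and the tool force is back to the scraper's weight alone. Withdraw the blade and head for the rest.

{"method": "arm_command", "body": {"series": [0, 0, 0, -0.06, 0, 0, 0, 0, 0, 0, -0.2, 0, 0, 0, 0, 0, 0, -0.4, 0, 0, 0, 0, 0, 0, -0.6, 0, 0, 0, 0, 0, 0, -0.8, 0, 0, 0, 0, 0, 0, -0.95, 0, 0, 0, 0, 0, 0, -1, 0, 0, 0, 0, 0, 0, -1, 0, 0, 0]}}

```text
t: 20.5
eef_pos: [0.3659, 0.2028, 0.0663]
ee_rot: [-3.141, -0.001, 0.152]
force: [-0.6, -0.4, -0.7]
width: 0.0198
gripper_force: 55.0
```

```bash
python3 -c "
from chk import *
im=chk('M',.036-.0655)
"
```

```text
20.5 [0.3659 0.2028 0.0663] [-3.1412e+00 -5.0000e-04  1.5160e-01] [-0.56 -0.37 -0.72] [-0.012 -0.02  -0.081]Traceback (most recent call last):
  File "<string>", line 3, in <module>
    im=chk('M',.036-.0655)
  File "chk.py", line 5, in chk
    c=con(im,(60,60,30),(90,255,200),(0,0,640,200));r=cv2.approxPolyDP(cv2.convexHull(c),3,True)[:,0]
  File "meas.py", line 8, in con
    return max(cv2.findContours(m,0,cv2.CHAIN_APPROX_NONE)[0],key=cv2.contourArea)
ValueError: max() iterable argument is empty
```

{"method": "arm_command", "body": {"series": [0, 0, 0, 0, 0, -0.15, 0, 0, 0, 0, 0, 0, -0.35, 0, 0, 0, 0.02, 0.02, 0.2, -0.45, 0, 0, 0, 0.04, 0.04, 0.5, -0.45, 0, 0, 0, 0.07, 0.07, 0.8, -0.45, 0, 0, 0, 0.085, 0.09, 1, -0.45, 0]}}

```text
t: 21.3
eef_pos: [0.3904, 0.1039, 0.1111]
ee_rot: [3.142, 0.0, 0.015]
force: [0.4, 1.1, -2.3]
width: 0.0197
gripper_force: 55.0
```

{"method": "arm_command", "body": {"series": [0, 0, 0, 0.15, 0.3, 0, 0, 0, 0, 0, 0.3, 0.6, 0, 0, 0, 0, 0, 0.48, 0.96, 0, 0]}}

```text
t: 21.68
eef_pos: [0.4406, 0.0088, 0.1111]
ee_rot: [-3.142, -0.0, 0.018]
force: [0.7, 1.5, -1.8]
width: 0.0197
gripper_force: 55.0
```

{"method": "arm_command", "body": {"series": [0, 0, 0, 0.25, 0.04, 0, 0, 0, 0, 0, 0.5, 0.08, 0, 0, 0, 0, 0, 0.5, 0.08, 0, 0, 0, 0, 0, 0.5, 0.08, 0, 0]}}

```text
t: 22.18
eef_pos: [0.4892, 0.0023, 0.1105]
ee_rot: [3.141, 0.001, 0.016]
force: [0.3, -0.0, -2.5]
width: 0.0197
gripper_force: 55.0
```

{"method": "arm_command", "body": {"series": [0, 0, 0, 0, 0, 0.2, 0, 0, 0, 0, 0, 0, 0.4, 0, 0, 0, 0, 0, 0, 0.55, 0, 0, 0, 0, 0, 0, 0.62, 0, 0, 0, 0, 0, 0, 0.64, 0, 0, 0, 0, 0, 0, 0.65, 0, 0, 0, 0, 0, 0, 0.65, 0]}}

```text
t: 23.05
eef_pos: [0.4899, 0.0028, 0.0465]
ee_rot: [-3.141, -0.001, 0.017]
force: [0.0, -0.7, -2.3]
width: 0.0195
gripper_force: 55.0
```

```bash
python3 -c "
from meas import *
s=arm.get_state();print(s['eef_pos'],s['force'])
t=arm.grab_frame('top');cv2.imwrite('pics/tN.png',t)
c=con(t,(60,50,30),(95,255,170),(140,150,255,235));q=quad(c);print(q.tolist(),[onz(0,*p,.036,mT).round(4).tolist() for p in q],onz(0,*np.mean(q,0),.036,mT))
"
```

```text
[0.48987654 0.00276574 0.04649736] [ 0.04566587 -0.73750556 -2.28943404]
[[228.0, 177.0], [230.0, 187.0], [165.0, 207.0], [163.0, 188.0]] [[0.5945, 0.1562, 0.036], [0.5695, 0.1511, 0.036], [0.5231, 0.3097, 0.036], [0.5701, 0.3159, 0.036]] [0.56422929 0.2333546  0.036     ]
```

Lower the last 1 mm, release, rise.

{"method": "arm_command", "body": {"series": [0, 0, 0, 0, 0, 0.01, 0, 0, 0, 0, 0, 0, 0.01, 0, 0, 0, 0, 0, 0, 0.01, 1, 0, 0, 0, 0, 0, 0.01, 1, 0, 0, 0, 0, 0, 0.01, 1, 0, 0, 0, 0, 0, 0.01, 1, 0, 0, 0, 0, 0, 0.01, 1, 0, 0, 0, 0, 0, 0.01, 1]}}

```text
t: 24.1
eef_pos: [0.4896, 0.0026, 0.045]
ee_rot: [3.142, 0.0, 0.017]
force: [0.1, 0.7, -0.0]
width: 0.0742
gripper_force: 0.0
```

{"method": "arm_command", "body": {"series": [0, 0, 0, 0, 0, -0.1, 1, 0, 0, 0, 0, 0, -0.4, 1, 0, 0, 0, 0, 0, -0.8, 1, 0, 0, 0, 0, 0, -1, 1, 0, 0, 0, 0, 0, -1, 1]}}

```text
t: 24.72
eef_pos: [0.4907, 0.003, 0.1475]
ee_rot: [-3.14, -0.004, 0.018]
force: [0.8, 0.1, -1.0]
width: 0.0873
gripper_force: 0.0
```

```bash
python3 -c "
from meas import *
s=arm.get_state();print(s['t'],s['eef_pos'],s['ee_rot'],s['force'],s['width'])
m=cam('wrist');im=arm.grab_frame('wrist');cv2.imwrite('pics/wN.png',im)
q=quad(con(im,(0,0,90),(180,45,225),(200,0,450,165)));print('blade',q.tolist(),[onz(0,*p,.0016,m).round(4).tolist() for p in q])
# cover from top/scene
t=arm.grab_frame('top');cv2.imwrite('pics/tO.png',t)
q=quad(con(t,(60,50,30),(95,255,170),(140,150,255,235)));print(q.tolist(),[onz(0,*p,.036,mT).round(4).tolist() for p in q])
# brass knob: scene + top
for n,i,mm,roi in(('S',S,mS,(390,230,420,255)),('T',T,mT,(170,165,195,185)),('A',A,mA,(260,0,300,22))):
  k=cv2.inRange(cv2.cvtColor(i,cv2.COLOR_BGR2HSV),(15,150,90),(30,255,255));b=np.zeros_like(k);x0,y0,x1,y1=roi;b[y0:y1,x0:x1]=k[y0:y1,x0:x1];M=cv2.moments(b,True);print(n,M['m00'],M['m10']/max(M['m00'],1),M['m01']/max(M['m00'],1))
"
```

```text
24.725 [0.4907467  0.00301396 0.14745427] [-3.14015618 -0.00424257  0.01755284] [ 0.79519292  0.07624528 -0.95968285] 0.08728511120127413
blade [[364.0, 5.0], [360.0, 135.0], [317.0, 164.0], [282.0, 135.0], [277.0, 5.0]] [[0.635, -0.0261, 0.0016], [0.541, -0.028, 0.0016], [0.5165, 0.0066, 0.0016], [0.5398, 0.0354, 0.0016], [0.6339, 0.0376, 0.0016]]
[[206.0, 181.0], [166.0, 199.0], [164.0, 198.0], [163.0, 188.0]] [[0.5855, 0.2103, 0.036], [0.5427, 0.3078, 0.036], [0.5453, 0.3128, 0.036], [0.5701, 0.3159, 0.036]]
S 59.0 402.33898305084745 245.83050847457628
T 0.0 0.0 0.0
A 1.0 281.0 0.0
```

The scraper is back exactly where it lay: blade rear at x = 0.541, same sides. Now close the fingers and go over behind the cover.

{"method": "arm_command", "body": {"series": [0, 0, 0, 0, 0, -0.5, 0, 0, 0, 0, 0, 0, -0.9, 0, 0, 0, -0.04, 0.3, -0.4, -1, 0, 0, 0, -0.085, 0.6, -0.9, -1, 0], "force": 20}}

```text
t: 25.32
eef_pos: [0.5489, 0.0942, 0.2459]
ee_rot: [-3.141, -0.001, 0.151]
force: [0.4, 0.3, -0.5]
width: 0.0535
gripper_force: 0.0
```

{"method": "arm_command", "body": {"series": [0, 0, 0, 0.3, -0.33, 0, 0, 0, 0, 0, 0.6, -0.67, 0, 0]}}

```text
t: 25.58
eef_pos: [0.5976, 0.1701, 0.2436]
ee_rot: [3.141, 0.002, 0.151]
force: [0.5, -0.5, 1.0]
width: 0.0331
gripper_force: 0.0
```

{"method": "arm_command", "body": {"series": [0, 0, 0, 0.3, -0.33, 0, 0, 0, 0, 0, 0.6, -0.67, 0, 0, 0, 0, 0, 0.6, -0.67, 0, 0, 0, 0, 0, 0.6, -0.67, 0, 0, 0, 0, 0, 0.6, -0.67, 0, 0, 0, 0, 0, 0.6, -0.67, 0, 0, 0, 0, 0, 0.6, -0.67, 0, 0]}}

```text
t: 26.45
eef_pos: [0.6465, 0.2438, 0.2456]
ee_rot: [-3.141, -0.001, 0.15]
force: [0.6, 0.3, 0.2]
width: 0.0008
gripper_force: 0.0
```

```bash
python3 -c "
from meas import *
s=arm.get_state();p=s['eef_pos'];print(s['t'],p,s['ee_rot'],s['width'])
y=.152;R=np.array([[np.cos(y),-np.sin(y),0],[np.sin(y),np.cos(y),0],[0,0,1]]);o=np.array([.565,.2324,0])
print('tcp box',R.T@(p-o))
for a in((ray(0,402.3,244,mS),ray(0,182,174,mT)),(ray(0,402.3,244,mS),ray(0,278,8,mA)),(ray(0,182,174,mT),ray(0,278,8,mA))):
  X,e=two(*a);X=R.T@(X-o);print('knob',X.round(4),e.round(4),np.arctan2(X[2]-.012,.065-X[0]),np.hypot(X[2]-.012,.065-X[0]))
"
```

```text
26.45 [0.64645681 0.24375127 0.24555888] [-3.14125521e+00 -5.69702995e-04  1.50431260e-01] 0.0007503017730927403
tcp box [ 0.08223639 -0.00111342  0.24555888]
knob [ 0.0172 -0.0021  0.1507] 0.0024 1.2389096767780932 0.14674647212961167
knob [ 0.016  -0.0007  0.1506] 0.0012 1.2307841263292483 0.14703346350765692
knob [0.0199 0.0009 0.1369] 0.0022 1.2243953527277098 0.1328239451162781
```

The knob puts the cover at roughly 1.08 rad. Descend behind it and sweep it down along the computed arc.

{"method": "arm_command", "body": {"series": [0, 0, 0, 0.04, 0, 0.3, 0, 0, 0, 0, 0.04, 0, 0.65, 0, 0, 0, 0, 0.04, 0, 0.84, 0, 0, 0, 0, 0.04, 0, 0.84, 0]}}

```text
t: 26.95
eef_pos: [0.6499, 0.2443, 0.1598]
ee_rot: [3.14, 0.002, 0.151]
force: [-0.1, -0.4, 0.0]
width: 0.0004
gripper_force: 0.0
```

{"method": "arm_command", "body": {"series": [0, 0, 0, -0.13, 0, 0, 0, 0, 0, 0, -0.26, 0, 0.01, 0, 0, 0, 0, -0.38, 0, 0.03, 0, 0, 0, 0, -0.5, 0, 0.07, 0, 0, 0, 0, -0.63, 0, 0.11, 0, 0, 0, 0, -0.74, 0, 0.17, 0, 0, 0, 0, -0.85, 0, 0.23, 0, 0, 0, 0, -0.94, 0, 0.3, 0]}}

```text
t: 27.95
eef_pos: [0.5566, 0.2305, 0.1305]
ee_rot: [3.142, 0.001, 0.151]
force: [-0.5, 1.2, 3.0]
width: 0.0005
gripper_force: 1.6
```

```bash
python3 -c "
from meas import *
s=arm.get_state();p=s['eef_pos'];print(s['t'],p,s['ee_rot'],s['force'])
y=.152;R=np.array([[np.cos(y),-np.sin(y),0],[np.sin(y),np.cos(y),0],[0,0,1]]);o=np.array([.565,.2324,0])
print('tcp box',R.T@(p-o))"
```

```text
27.95 [0.55661042 0.23049236 0.1304966 ] [3.14154321e+00 5.28207568e-04 1.50817561e-01] [-0.46380401  1.19660178  3.04260831]
tcp box [-0.0085817  -0.00061534  0.1304966 ]
```

{"method": "arm_command", "body": {"series": [0, 0, 0, -0.1, 0, 0.08, 0, 0, 0, 0, -0.18, 0, 0.18, 0, 0, 0, 0, -0.25, 0, 0.28, 0, 0, 0, 0, -0.31, 0, 0.39, 0, 0, 0, 0, -0.34, 0, 0.45, 0, 0, 0, 0, -0.36, 0, 0.49, 0, 0, 0, 0, -0.37, 0, 0.51, 0, 0, 0, 0, -0.37, 0, 0.52, 0]}}

```text
t: 28.95
eef_pos: [0.5209, 0.2249, 0.0792]
ee_rot: [3.141, 0.0, 0.151]
force: [-5.9, -0.2, 10.9]
width: 0.0005
gripper_force: 5.5
```

{"method": "arm_command", "body": {"series": [0, 0, 0, 0, 0, 0.015, 0, 0, 0, 0, 0, 0, 0.015, 0]}}

```text
t: 29.2
eef_pos: [0.5209, 0.2249, 0.0792]
ee_rot: [3.141, -0.0, 0.151]
force: [-9.0, -1.6, 16.1]
width: 0.0004
gripper_force: 8.6
```

{"method": "arm_command", "body": {"series": [0, 0, 0, 0, 0, -0.2, 0, 0, 0, 0, 0, 0, -0.6, 0, 0, 0, 0, 0, 0, -1, 0]}}

```text
t: 29.58
eef_pos: [0.5213, 0.2251, 0.1787]
ee_rot: [-3.142, -0.0, 0.151]
force: [0.0, 0.9, 0.7]
width: 0.0006
gripper_force: 0.0
```

{"method": "arm_command", "body": {"series": [0, 0, 0, -0.5, 0, -0.3, 0, 0, 0, 0, -1, 0, -0.5, 0, 0, 0, 0, -1, 0, -0.5, 0, 0, 0, 0, -1, 0, -0.5, 0, 0, 0, 0, -1, 0, -0.5, 0]}}

```text
t: 30.2
eef_pos: [0.4227, 0.2102, 0.227]
ee_rot: [3.141, 0.001, 0.15]
force: [0.0, 0.4, 0.4]
width: 0.0006
gripper_force: 0.0
```

```bash
python3 -c "
from meas import *
s=arm.get_state();p=s['eef_pos'];print(s['t'],p,s['force'])
t=arm.grab_frame('top');sc=arm.grab_frame('scene');w=arm.grab_frame('wrist');m=cam('wrist');cv2.imwrite('pics/tP.png',t);cv2.imwrite('pics/sP.png',sc);cv2.imwrite('pics/wP.png',w)
def knob(i,lo=(18,140,80),hi=(30,255,255)):
  k=cv2.inRange(cv2.cvtColor(i,cv2.COLOR_BGR2HSV),lo,hi);return [(c[1:].tolist() if 0 else (st.tolist(),ce.round(1).tolist())) for st,ce in list(zip(*cv2.connectedComponentsWithStats(k)[2:]))[1:] if 5<st[4]<2000]
y=.152;R=np.array([[np.cos(y),-np.sin(y),0],[np.sin(y),np.cos(y),0],[0,0,1]]);o=np.array([.565,.2324,0])
for nm,mm in(('T',mT),('S',mS),('W',m)): print(nm,{tuple(k):np.round(proj(0,o+R@np.array(v),mm),1).tolist() for k,v in {('knob',):(-.08,0,.034),('free-',):(-.07,-.11,.057),('free+',):(-.07,.11,.057)}.items()})
print('T',knob(t));print('S',knob(sc));print('W',knob(w))
q=quad(con(t,(60,50,30),(95,255,170),(140,150,255,235)));print('door',q.tolist(),[(R.T@(onz(0,*x,.036,mT)-o)).round(4).tolist() for x in q])
"
```

```text
30.2 [0.4227     0.21017029 0.22697547] [0.01043749 0.41125136 0.44950286]
T {('knob',): [201.5, 221.6], ('free-',): [243.8, 209.1], ('free+',): [152.6, 224.7]}
S {('knob',): [423.5, 267.7], ('free-',): [376.2, 235.1], ('free+',): [478.3, 292.9]}
W {('knob',): [319.5, 112.5], ('free-',): [447.8, 101.6], ('free+',): [190.8, 102.1]}
T [([46, 80, 42, 31, 617], [67.4, 96.0])]
S [([376, 34, 4, 4, 7], [377.3, 35.7]), ([448, 47, 3, 5, 6], [449.3, 49.3]), ([369, 53, 5, 4, 6], [371.2, 54.3]), ([342, 63, 4, 4, 6], [343.8, 64.8]), ([448, 64, 3, 4, 6], [449.3, 65.8]), ([187, 81, 14, 16, 177], [193.9, 89.2]), ([448, 118, 8, 4, 21], [451.7, 119.8]), ([445, 128, 51, 19, 190], [467.9, 136.5]), ([456, 139, 5, 9, 18], [457.7, 142.5]), ([478, 147, 6, 9, 20], [480.0, 150.6]), ([139, 160, 3, 5, 6], [139.8, 162.0]), ([116, 165, 4, 5, 7], [117.1, 166.9]), ([132, 175, 4, 5, 8], [133.8, 177.4]), ([338, 210, 8, 12, 54], [342.1, 215.0]), ([224, 233, 66, 36, 524], [256.9, 251.4]), ([337, 291, 17, 13, 105], [344.8, 297.1]), ([400, 336, 20, 17, 148], [409.5, 344.3])]
W [([556, 116, 24, 8, 92], [568.2, 119.2]), ([541, 136, 4, 4, 7], [542.7, 137.9]), ([529, 173, 4, 4, 10], [530.5, 174.5]), ([520, 207, 2, 4, 6], [520.3, 208.2])]Traceback (most recent call last):
  File "<string>", line 10, in <module>
    q=quad(con(t,(60,50,30),(95,255,170),(140,150,255,235)));print('door',q.tolist(),[(R.T@(onz(0,*x,.036,mT)-o)).round(4).tolist() for x in q])
           ~~~^^^^^^^^^^^^^^^^^^^^^^^^^^^^^^^^^^^^^^^^^^^^^
  File "meas.py", line 8, in con
    return max(cv2.findContours(m,0,cv2.CHAIN_APPROX_NONE)[0],key=cv2.contourArea)
ValueError: max() iterable argument is empty
```

Pressing 1.5 mm further raised the force from 11 to 16 N with no motion. The tip stood at 57 mm, the shut face height, so the cover is shut. One numeric check of the door through the pane and of the tin and scraper, with the arm clear.

```bash
python3 -c "
from meas import *
sc=cv2.imread('pics/sP.png');w=cv2.imread('pics/wP.png');m=cam('wrist')
y=.152;R=np.array([[np.cos(y),-np.sin(y),0],[np.sin(y),np.cos(y),0],[0,0,1]]);o=np.array([.565,.2324,0])
for nm,i,mm,roi in(('S',sc,mS,(330,200,480,360)),('W',w,m,(120,0,500,150))):
  c=con(i,(50,15,40),(95,255,230),roi);q=quad(c);print(nm,cv2.contourArea(c),q.tolist(),[(R.T@(onz(0,*x,.036,mm)-o)).round(3).tolist() for x in q])
t=cv2.imread('pics/tP.png');d=cv2.absdiff(t,T).max(2)
print('diff tin/calipers/rest/scraper px>40:',[(d[a:b,c:e]>40).sum() for a,b,c,e in((118,150,246,275),(115,158,282,348),(225,262,275,310),(158,225,275,306))])
"
```

```text
S 2345.0 [[355.0, 273.0], [375.0, 257.0], [452.0, 304.0], [434.0, 325.0]] [[0.027, -0.083, 0.036], [-0.035, -0.084, 0.036], [-0.035, 0.084, 0.036], [0.026, 0.085, 0.036]]
W 11917.0 [[419.0, 0.0], [414.0, 61.0], [223.0, 60.0], [219.0, 0.0]] [[0.012, -0.084, 0.036], [-0.036, -0.084, 0.036], [-0.035, 0.085, 0.036], [0.012, 0.084, 0.036]]
diff tin/calipers/rest/scraper px>40: [np.int64(0), np.int64(0), np.int64(0), np.int64(0)]
```

The door's front edge is at −0.035 in x and its ends at ±0.084 in y, so it lies centred and square under the pane. The tin, calipers and scraper show no pixel change. Handing in.

```bash
python3 -c "
from station import arm
print(arm.job_done())"
```

```text
the job is handed in; nothing more can be done
None
```

I've handed the job in at about 30 s; it returned no verdict. By my own checks, the door lies centred and square across the drying strips with the cover shut, the scraper is back on its rest as it lay, and the calipers and tin have not moved.

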